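Put the small tools back in the bench organiser

ROBOT

A 7-joint arm with a two-finger parallel gripper is mounted at the origin on a cart in front of the work surface, level with it; the furniture and walls round the work are solid. World frame = base frame: x ahead of the robot, y to its left, z up, the work surface at z = 0. Lengths are in m, angles in rad, forces in N, time in s.
With the tool pointing down it reaches from about 0.425 to 0.925 m from the base axis. Payload 6.8 kg.
Tool frame: the origin (TCP) lies on the centre line of the jaws, within the pads' length; the fingertips stand 11 mm ahead of it and the grasp point (between the pads) lies 8 mm behind it; z points along the fingers, y is the direction in which the jaws open and shut (so a half turn about z gives the same grasp; the last joint's range is limited). The gripper opens to 85 mm and grips with 20 to 120 N. Pads are 22 mm wide; open, the fingers measure 114 mm over their backs; the gripper's body (76 mm by 85 mm) begins 54 mm behind the grasp point. The pads swing forward as they close: fully open they stand 13 mm farther back than shut.
Start: joints at [-1.453, 0.477, 0.022, 1.555, -0.011, 1.109, -0.083], TCP at [0.151, 0.658, 0.242] pointing down, gripper open.
Joint ranges: [-2.96, 2.96], [-0.34, 2.1], [-1.41, 1.46], [0.24, 2.44], [-1.37, 4.51], [0.17, 1.92], [-2.96, 2.96]. Speed limits (rad/s): [2.39, 2.39, 3.14, 3.14, 3.14, 3.14, 3.14].

INTERFACE

Orientations are given as a rotation vector (axis times angle).
In Python, from bench import r gives the robot as it stands.
- The arm moves only by the tool send_rows, never from a script. Its argument "deltas" is a list of rows, each a list of 7 numbers: the opening, from 0 (shut) to 1 (fully open), then the shift along the tool's x, y, z as a fraction of full scale, then the turn, a rotation vector about the tool's x, y, z as a fraction of full scale. In form: [[hand, x, y, z, ax, ay, az], ...]. A call has 1 to 20 rows; each row is the pose to reach, as a shift and turn from the pose commanded when the call began, along the tool's axes at that moment, turning the shorter way round; what a row does not reach only later rows make up. Full scale, the value 1, is 150 mm for a shift and 180 degrees for a turn. A row lasts 1/12 s, in which the tool goes at most 41.7 mm and 7.16 degrees, less where a joint would pass 70% of its speed; a pose out of reach is approached as far as the arm can. A call with a number of a shift or a turn outside -1 to 1 is refused whole. A call with a gripper value outside its range is refused whole. The fingers move at their own pace and stop on an object; "squeeze" is the grip in N (left out, the last holds). Time passes only in rows, so rows that repeat a pose let the fingers close. It gives the time, the measured TCP pose, the force and the opening at its end, in the units of the state.
- r.get_obs(): the state, without advancing time (a new reading comes with each control period).
- r.grab_frame(name): name is "side" or "top" or "wrist"; returns a dict with "pixels" (400x640x3 uint8, red, green, blue), "camera_matrix" (3x3 intrinsics, pixels), "dist_coeffs" ([k1, k2, p1, p2, k3] as OpenCV has them; the pictures are not rectified), "rvec" (rotation vector, rad) and "tvec" (3), from world to camera coordinates, as OpenCV has them. Camera axes: x right, y down, z forward; pixel columns grow to the right and rows downward; lengths in m; the calibration is good to about 2 mm. A picture is of the moment at which its call begins. There is no depth.
- r.hand_in(): hands the job in, once; it reports no verdict.
The state is a dict: "clock": time; "joints": joint angles; "qvel": joint speeds; "tau": joint torques, N m; "tcp_pos": TCP position; "orientation": TCP orientation; "contact_force": force on the tool from outside, world axes, zero at the start; "moment": the same for the moment, N m; "grip_width": finger opening in m.
Only numpy, scipy, OpenCV 4.12 (cv2) and the standard library are available. Lean on these libraries where they do the work, as an engineer would, in place of code of your own. Each camera call takes 0.05 s, during which the arm holds its last target. There are 200 camera calls.

TASK

Put the five small things of the soap bench away in the wooden organiser, each in the place shaped for it: dropper bottle in the small round well, stamp in the wide round well, timer standing in the rectangular well, scoop in the keyhole-shaped well with its handle along the groove, pen lying in the long rest. Somebody has left the bottle in the stamp's well, so it has to come out before the stamp can go in; keep the bottle upright.

Things in the scene. Friction and masses are not known exactly. Their poses are not given: they have to be found in the camera images.
- bottle: Amber glass dropper bottle, black collar and teat, 98 mm tall: body 31 mm across up to 61 mm, above it collar and teat, to be gripped at about 20 mm width. Origin: centre of its underside; z up. At the start it stands in the stamp's well (stamp_block). 0.07 kg.
- stamp: Turned wooden hand stamp, standing upright, 60 mm tall: round foot 39 mm across and 24 mm high, above it a round neck and knob, to be gripped at 24 mm width or a little less at 40 to 50 mm height. Origin: centre of its underside; z up. 0.07 kg.
- timer: White wind-up kitchen timer standing upright, 44 (x) x 66 (y) x 66 (z) mm. Body 30 mm thick from x = -8 to +22 mm; grey round dial, 48 mm across, on its -x face out to x = -22 mm, centred 34 mm up (it does not turn here). Grips well across x (44 mm, dial to back). Origin: underside, middle of the 44 x 66 mm outline. 0.12 kg.
- scoop: Peach plastic scoop standing on its cup, 26 mm high, 79 mm long over all. Cup 42 mm across and round, its centre 18.5 mm from the origin along the scoop's +y; flat handle 10 mm wide and 6 mm thick towards -y, 19 to 25 mm above the cup's underside. Origin: middle of the whole length, at the height of the cup's underside. 0.012 kg.
- pen: Marker pen lying flat, 131 mm long, 14 mm thick, white barrel and black cap; long axis is its y. Origin: middle of its length, at its underside. 0.014 kg.
- bottle_block: Fixed square block of pale wood, 98 x 98 x 16 mm, with the small round well: 46 mm across, 12 mm deep, black floor, in the middle of the block. Origin: underside centre; well floor 4 mm and rim 16 mm above it; x and y along the block's sides, z up. The four square blocks sit in any order in two rows of two, 100 mm apart, in a dark wooden tray.
- stamp_block: Fixed block like bottle_block, with the wide round well: 56 mm across, 12 mm deep, cork floor, in the middle. Origin and heights as for bottle_block. The bottle stands in it at the start.
- timer_block: Fixed block like bottle_block, with the rectangular well: 60 mm along the block's x, 82 mm along its y, 12 mm deep, grey floor, in the middle. Origin and heights as for bottle_block. The timer may face either way.
- scoop_block: Fixed block like bottle_block, with a keyhole-shaped well 12 mm deep: round part 58 mm across, white floor, its centre 8.5 mm from the origin along the block's +y; a groove 26 mm wide runs from it out through the block's -y side for the handle. Origin and heights as for bottle_block. With the scoop home its origin lies 10 mm from the block's origin along the block's -y, axes parallel.
- pen_rest: Fixed long pen rest of pale wood, 198 mm along its y, 54 mm along its x, on the tray's near side. Black bed 30 mm wide and 158 mm long along y; its walls stand 9 mm above the bed and are cut away over the middle 66 mm so that fingers can go down either side of the pen. Origin: underside centre; bed 14 mm above it, wall tops 23 mm. The pen may point either way.
Mind the look-alikes: they are no part of the job. What is shaped like the scoop but blue is not meant.

How it is judged:
At the end, for the whole second after the job is handed in: All released, at rest, each on the floor of its own place, upright (pen flat): bottle and stamp within 11 mm of centre, scoop and timer 15 mm, pen 16 mm; scoop handle within 20 degrees of its groove, pen within 11 degrees of its rest (z of bottle in the frame of bottle_block between 0 and 0.008 m and linear speed of each of bottle, stamp, timer, scoop, pen below 0.02 m/s and horizontal distance between bottle and bottle_block below 0.011 m and angle between each of bottle, stamp, timer, scoop's own z axis and vertical below 0.12 rad and z of stamp in the frame of stamp_block between 0 and 0.008 m and horizontal distance between stamp and stamp_block below 0.011 m and z of timer in the frame of timer_block between 0 and 0.008 m and horizontal distance between timer and timer_block below 0.015 m and z of scoop in the frame of scoop_block between 0 and 0.008 m and x of scoop in the frame of scoop_block between -0.015 and 0.015 m and y of scoop in the frame of scoop_block between -0.025 and 0.005 m and angle between the y axis of scoop and the y axis of scoop_block, either way round below 0.35 rad and z of pen in the frame of pen_rest between 0.01 and 0.018 m and horizontal distance between pen and pen_rest below 0.016 m and angle between the y axis of pen and the y axis of pen_rest, either way round below 0.2 rad); the robot touches nothing.
It fails at once if the bottle is tipped over (angle between bottle's own z axis and vertical above 0.8 rad).
It also fails if it takes over 134 s, if anything falls off the work surface, if the arm or the gripper's body presses on something with over 40 N, if the wrist force passes 120 N, or if a joint passes its speed limit or range.

## Working session

There is one attempt and no reset: what is moved stays moved. The work goes in short steps, Python scripts to look and compute and a tool call to move; the robot and the scene stay as the last step left them, time stands still between calls to the robot, and variables do not carry over. Pictures are saved under pics/ and viewed, about 12 in all and at most 16, crops included, and the job is handed in when it is done.

Besides the shell and the picture viewer there is one more tool, called after "Emit:" as name(argument=value, ...) on one line, values as JSON. send_rows: Moves the arm, as the interface text tells. Shift numbers are shares of 150 mm and turn numbers shares of 180 degrees, none past 1 either way. Its arguments: {"type":"object","properties":{"deltas":{"type":"array","items":{"type":"array","items":{"type":"number"}}},"squeeze":{"type":"number"}},"required":["deltas"]}

```bash
ls; mkdir -p pics; cat > h.py <<'E'
import numpy as np, cv2
from scipy.spatial.transform import Rotation as R
from bench import r
def shot(n,f):
    d=r.grab_frame(n); cv2.imwrite(f'pics/{f}.png',d['pixels'][:,:,::-1]); np.savez(f'pics/{f}.npz',**d); return d
def load(f): return np.load(f'pics/{f}.npz')
def w(d,uv,z):
    "pixels -> world points at height z"
    uv=np.array(uv,float).reshape(-1,1,2)
    n=cv2.undistortPoints(uv,d['camera_matrix'],d['dist_coeffs']).reshape(-1,2)
    M=cv2.Rodrigues(d['rvec'])[0]; c=-M.T@d['tvec'].ravel()
    k=np.c_[n,np.ones(len(n))]@M
    return c+k*((np.broadcast_to(z,len(n))-c[2])/k[:,2])[:,None]
def px(d,P): return cv2.projectPoints(np.array(P,float).reshape(-1,1,3),d['rvec'],d['tvec'],d['camera_matrix'],d['dist_coeffs'])[0].reshape(-1,2)
def rel(pos,yaw=None):
    "row numbers from present pose to pos, tool down, jaws (tool y) along world yaw (rad)"
    o=r.get_obs(); T=R.from_rotvec(o['orientation']); 
    s=T.inv().apply(np.array(pos)-o['tcp_pos'])/.15
    out=[s.round(3)]
    if yaw is not None:
        best=None
        for a in (yaw,yaw+np.pi):
            y=np.array([np.cos(a),np.sin(a),0]); z=np.array([0,0,-1.]); G=R.from_matrix(np.c_[np.cross(y,z),y,z])
            v=(T.inv()*G).as_rotvec()
            if best is None or np.linalg.norm(v)<np.linalg.norm(best): best=v
        out.append((best/np.pi).round(3))
    return out
E
python3 - <<'E'
from h import *
np.set_printoptions(precision=4,suppress=True)
for n in('top','side'):
    d=shot(n,n+'0'); M=cv2.Rodrigues(d['rvec'])[0]; print(n,-M.T@d['tvec'].ravel(),d['camera_matrix'][0,0])
print(r.get_obs()); print(R.from_rotvec(r.get_obs()['orientation']).as_matrix())
E
```

```text
pics
top [ 0.2913 -0.046   1.0066] 401.722619268209
side [-0.0386 -0.8202  0.3733] 400.36454122533564
{'clock': 0.1, 'joints': array([-1.4531,  0.4777,  0.0223,  1.5564, -0.0115,  1.1093, -0.0831]), 'qvel': array([-0.0003, -0.0017, -0.0002, -0.0041,  0.    , -0.0014, -0.0008]), 'tau': array([  0.004 , -59.7758,   1.613 , -28.1951,   0.0127,   0.0051,
         0.    ]), 'tcp_pos': array([0.151 , 0.6573, 0.2414]), 'orientation': array([-0.354 , -3.1215,  0.0026]), 'contact_force': array([ 0.9412,  0.5085, -0.409 ]), 'moment': array([0.0448, 0.0012, 0.0424]), 'grip_width': 0.0849691343760705}
[[-0.9746  0.2239 -0.0002]
 [ 0.2239  0.9746 -0.0016]
 [-0.0001 -0.0017 -1.    ]]
```

View pics/top0.png

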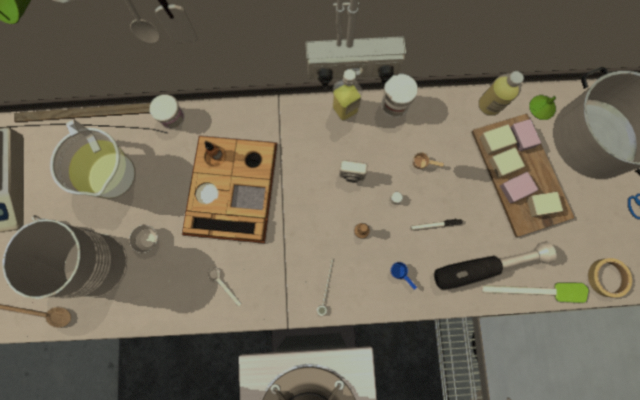

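View pics/side0.png

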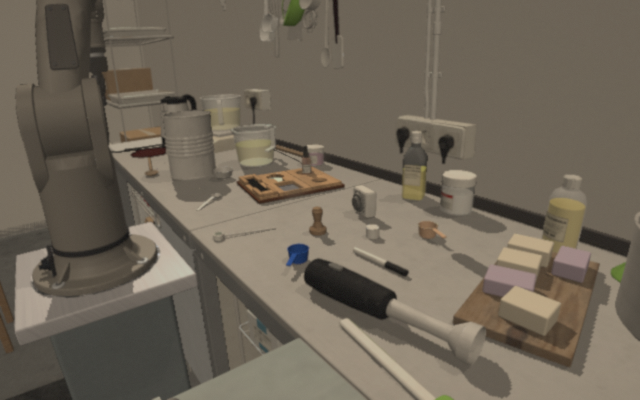

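The top picture shows the organiser at about (230,190). In it the bottle is upper left (212,152), the small black well is at (253,160), the keyhole is at (207,193), the rectangular well is at (248,195) and the pen rest is at (223,227). The timer is at (353,170), the stamp at (362,231), the peach scoop at (422,161) and the pen at (437,225). Next I'll enlarge crops.

```bash
python3 - <<'E'
from h import *
im=cv2.imread('pics/top0.png')
cv2.imwrite('pics/c1.png',cv2.resize(im[130:250,175:285],None,fx=5,fy=5,interpolation=cv2.INTER_CUBIC))
cv2.imwrite('pics/c2.png',cv2.resize(im[145:245,330:480],None,fx=5,fy=5,interpolation=cv2.INTER_CUBIC))
E
```

```text
(no output)
```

View pics/c1.png

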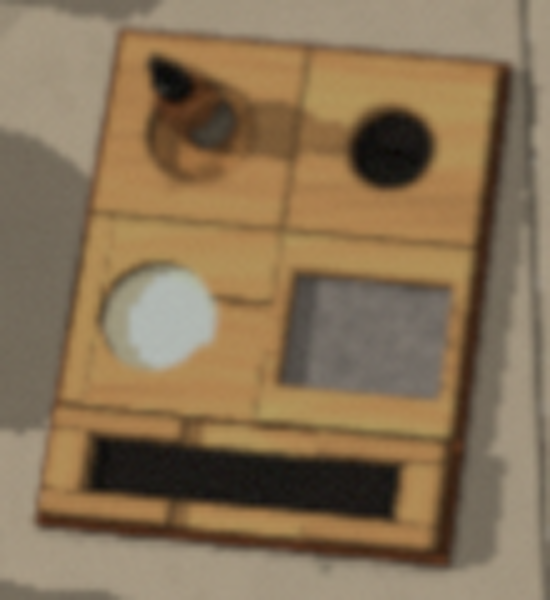

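View pics/c2.png

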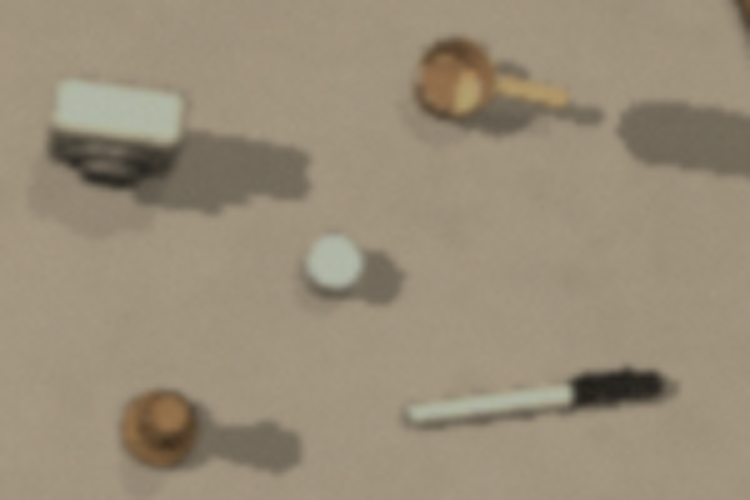

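c1 shows the well rims and seams, with the four-block junction at crop (283,232) and the groove running right from the keyhole. c2 shows the timer top face with its dial toward the robot, the stamp foot at (160,428), the scoop cup at (456,78) with its handle to (568,98), and the pen from (405,415) to (668,385).

```bash
cat > m.py <<'E'
from h import *
np.set_printoptions(precision=4,suppress=True)
d=load('top0')
c1=lambda p:np.array([175,130])+(np.array(p,float)+.5)/5-.5
c2=lambda p:np.array([330,145])+(np.array(p,float)+.5)/5-.5
zt=.022
P=w(d,c1([(122,30),(507,65),(38,525),(445,560),(95,212),(475,245),(308,48),(283,230),(258,415),(192,130),(391,147),(159,315),(367,336),(92,462),(400,490)]),zt)
for n,p in zip('TL TR BL BR Lm Rm Cm0 C Cm1 stampwell botwell scoopwell timerwell penL penR'.split(),P): print(n,p)
def show(n,pts,z): print(n,w(d,c2(pts),z))
show('timer top corners',[(58,80),(183,92),(180,140),(52,129),(118,111)],.066)
show('stamp foot',[(160,428)],.02); show('knob',[(172,415)],.06)
show('cup,handle end',[(456,78),(568,98)],[.026,.023])
show('pen',[(405,415),(668,385)],.007)
E
python3 m.py
```

```text
TL [0.7035 0.2483 0.022 ]
TR [0.6715 0.0475 0.022 ]
BL [0.4449 0.2882 0.022 ]
BR [0.4158 0.087  0.022 ]
Lm [0.6049 0.2613 0.022 ]
Rm [0.5754 0.0671 0.022 ]
Cm0 [0.6873 0.1508 0.022 ]
C [0.5893 0.1649 0.022 ]
Cm1 [0.4939 0.1784 0.022 ]
stampwell [0.646  0.2115 0.022 ]
botwell [0.6304 0.1087 0.022 ]
scoopwell [0.5484 0.2282 0.022 ]
timerwell [0.5312 0.123  0.022 ]
penL [0.475  0.2616 0.022 ]
penR [0.4518 0.1083 0.022 ]
timer top corners [[ 0.598  -0.1149  0.066 ]
 [ 0.5882 -0.1757  0.066 ]
 [ 0.5638 -0.1721  0.066 ]
 [ 0.5731 -0.1102  0.066 ]
 [ 0.5804 -0.1431  0.066 ]]
stamp foot [[ 0.4298 -0.1558  0.02  ]]
knob [[ 0.43   -0.1576  0.06  ]]
cup,handle end [[ 0.6    -0.3217  0.026 ]
 [ 0.5869 -0.379   0.023 ]]
pen [[ 0.4307 -0.2809  0.007 ]
 [ 0.4378 -0.4158  0.007 ]]
```

```bash
cat >> h.py <<'E'
def down(yaw):
    y=np.array([np.cos(yaw),np.sin(yaw),0]); z=np.array([0,0,-1.]); return R.from_matrix(np.c_[np.cross(y,z),y,z])
def plan(*wp,start=None):
    "wp: (x,y,z,yaw|None). print tool-frame shares, split so each call is within 1"
    o=r.get_obs(); p=np.array(o['tcp_pos']); T=R.from_rotvec(o['orientation'])
    if start is not None: p=np.array(start[:3]); T=down(start[3])
    print('now',p.round(4),'jaw yaw',np.arctan2(*T.as_matrix()[1::-1,1]).round(3),'t',round(o['clock'],2),'q7',round(o['joints'][6],2),'w',round(o['grip_width'],4))
    for x in wp:
        g=np.array(x[:3],float); G=T
        if x[3] is not None:
            G=min((down(x[3]),down(x[3]+np.pi)),key=lambda q:(T.inv()*q).magnitude())
        s=T.inv().apply(g-p)/.15; v=(T.inv()*G).as_rotvec()/np.pi
        n=int(np.ceil(np.abs(s).max()/.98)) or 1
        dist=np.linalg.norm(g-p); rows=max(dist/n/.0417,np.linalg.norm(v)*180/7.16)
        print(' goal',g,'call 1:',s.round(3)/n,v.round(3),'min rows %.1f'%rows, end='')
        if n>1:
            s2=G.inv().apply(g-p)/.15/n; print('  then %d x'%(n-1),s2.round(3),end='')
        print(); p,T=g,G
E
python3 - <<'E'
from h import *
plan((.27,.55,.36,None),(.60,.19,.36,1.423))
E
```

```text
now [0.151  0.6573 0.2414] jaw yaw 1.345 t 0.1 q7 -0.08 w 0.085
 goal [0.27 0.55 0.36] call 1: [-0.933 -0.521 -0.789] [0. 0. 0.] min rows 4.8
 goal [0.6  0.19 0.36] call 1: [-0.894      -0.61533333  0.001     ] [-0.001  0.    -0.025] min rows 3.9  then 2 x [-0.843 -0.683  0.   ]
```

Emit:
send_rows(deltas=[[1,-0.933,-0.521,-0.789,0,0,0],[1,-0.933,-0.521,-0.789,0,0,0],[1,-0.933,-0.521,-0.789,0,0,0],[1,-0.933,-0.521,-0.789,0,0,0],[1,-0.933,-0.521,-0.789,0,0,0],[1,-0.933,-0.521,-0.789,0,0,0]], squeeze=30)

```text
clock: 0.6
tcp_pos: [0.2774, 0.5472, 0.3657]
orientation: [0.369, 3.115, 0.009]
contact_force: [1.0, -0.7, 0.8]
grip_width: 0.0852
```

Emit:
send_rows(deltas=[[1,-0.894,-0.615,0,0,0,-0.025],[1,-0.894,-0.615,0,0,0,-0.025],[1,-0.894,-0.615,0,0,0,-0.025],[1,-0.894,-0.615,0,0,0,-0.025],[1,-0.894,-0.615,0,0,0,-0.025]])

```text
clock: 1.02
tcp_pos: [0.3869, 0.4228, 0.3607]
orientation: [0.251, 3.128, -0.005]
contact_force: [1.3, -0.8, -0.6]
grip_width: 0.0854
```

Emit:
send_rows(deltas=[[1,-0.843,-0.683,0,0,0,0],[1,-0.843,-0.683,0,0,0,0],[1,-0.843,-0.683,0,0,0,0],[1,-0.843,-0.683,0,0,0,0],[1,-0.843,-0.683,0,0,0,0]])

```text
clock: 1.43
tcp_pos: [0.4956, 0.3024, 0.3605]
orientation: [0.25, 3.129, -0.006]
contact_force: [-0.0, -1.1, -0.0]
grip_width: 0.0854
```

Emit:
send_rows(deltas=[[1,-0.843,-0.683,0,0,0,0],[1,-0.843,-0.683,0,0,0,0],[1,-0.843,-0.683,0,0,0,0],[1,-0.843,-0.683,0,0,0,0],[1,-0.843,-0.683,0,0,0,0],[1,-0.843,-0.683,0,0,0,0]])

```text
clock: 1.93
tcp_pos: [0.6011, 0.1884, 0.3598]
orientation: [-0.239, -3.132, 0.002]
contact_force: [-1.3, 1.7, -0.3]
grip_width: 0.0853
```

```bash
python3 - <<'E'
from h import *
d=shot('wrist','w1'); M=cv2.Rodrigues(d['rvec'])[0]; print(-M.T@d['tvec'].ravel(),M[2],d['camera_matrix'][0,0])
plan()
print(r.get_obs()['joints'])
E
```

```text
[0.52869368 0.1994432  0.49182398] [ 0.28189206 -0.04532603 -0.95837488] 330.37063877867195
now [0.6    0.1908 0.3599] jaw yaw 1.422 t 1.98 q7 1.11 w 0.0855
[-0.6456721   0.32629395  0.31928608  1.5346871  -0.10494147  1.29871498
  1.10844964]
```

View pics/w1.png

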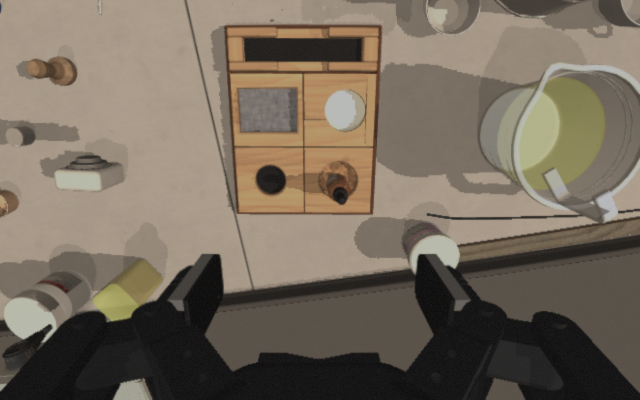

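The wrist view shows the organiser with the junction at (304,147) and wells at bottle (271,180), stamp (338,180), scoop (345,110) and timer (267,109). The bottle leans only by perspective, with its teat at (341,196).

```bash
cat >> h.py <<'E'
def ray(d,uv):
    a=w(d,[uv],0.)[0]; b=w(d,[uv],.2)[0]; return a,(b-a)/np.linalg.norm(b-a)
def tri(*o):
    A=np.zeros((3,3)); y=np.zeros(3); L=[]
    for d,uv in o:
        a,v=ray(d,uv); Q=np.eye(3)-np.outer(v,v); A+=Q; y+=Q@a; L.append((a,Q))
    p=np.linalg.solve(A,y); return p.round(4),[round(1e3*np.linalg.norm(Q@(p-a)),1) for a,Q in L]
E
python3 - <<'E'
from m import *
e=load('w1')
for n,a,b in [('C',(283,231),(304,147)),('bot',(391,147),(271,180)),('timer',(367,336),(267,109)),('scoop',(159,315),(345,110)),('TL',(122,30),(372,213)),('BR',(445,560),(228,27)),('teat end',(152,60),(340.5,197))]:
    print(n,tri((d,c1(a)),(e,b)))
print(w(e,[(304,147),(271,180),(338,180),(345,110),(267,109),(244,50),(363,50),(341,193)],[.022]*7+[.1]))
E
```

```text
TL [0.7035 0.2483 0.022 ]
TR [0.6715 0.0475 0.022 ]
BL [0.4449 0.2882 0.022 ]
BR [0.4158 0.087  0.022 ]
Lm [0.6049 0.2613 0.022 ]
Rm [0.5754 0.0671 0.022 ]
Cm0 [0.6873 0.1508 0.022 ]
C [0.5893 0.1649 0.022 ]
Cm1 [0.4939 0.1784 0.022 ]
stampwell [0.646  0.2115 0.022 ]
botwell [0.6304 0.1087 0.022 ]
scoopwell [0.5484 0.2282 0.022 ]
timerwell [0.5312 0.123  0.022 ]
penL [0.475  0.2616 0.022 ]
penR [0.4518 0.1083 0.022 ]
timer top corners [[ 0.598  -0.1149  0.066 ]
 [ 0.5882 -0.1757  0.066 ]
 [ 0.5638 -0.1721  0.066 ]
 [ 0.5731 -0.1102  0.066 ]
 [ 0.5804 -0.1431  0.066 ]]
stamp foot [[ 0.4298 -0.1558  0.02  ]]
knob [[ 0.43   -0.1576  0.06  ]]
cup,handle end [[ 0.6    -0.3217  0.026 ]
 [ 0.5869 -0.379   0.023 ]]
pen [[ 0.4307 -0.2809  0.007 ]
 [ 0.4378 -0.4158  0.007 ]]
C (array([0.5912, 0.1671, 0.0126]), [np.float64(0.5), np.float64(0.5)])
bot (array([0.6325, 0.1104, 0.0131]), [np.float64(0.9), np.float64(0.9)])
timer (array([0.5311, 0.1246, 0.0176]), [np.float64(1.4), np.float64(1.4)])
scoop (array([0.5492, 0.2315, 0.0146]), [np.float64(1.7), np.float64(1.7)])
TL (array([ 0.7125,  0.2555, -0.0017]), [np.float64(0.8), np.float64(0.8)])
BR (array([0.4167, 0.0906, 0.0048]), [np.float64(1.7), np.float64(1.7)])
teat end (array([0.645 , 0.2064, 0.1166]), [np.float64(2.9), np.float64(2.9)])
[[0.5895 0.168  0.022 ]
 [0.6297 0.1124 0.022 ]
 [0.6446 0.2092 0.022 ]
 [0.5477 0.2323 0.022 ]
 [0.5299 0.1261 0.022 ]
 [0.4505 0.1105 0.022 ]
 [0.4747 0.266  0.022 ]
 [0.6422 0.209  0.1   ]]
```

```bash
sed -i '/^P=w/,$d' m.py; python3 - <<'E'
from h import *
plan((.644,.208,.222,1.424),(.644,.208,.083,None),(.644,.208,.2,None),(.632,.110,.2,None),(.632,.110,.09,None))
E
```

```text
now [0.6    0.1908 0.3599] jaw yaw 1.422 t 1.98 q7 1.11 w 0.0855
 goal [0.644 0.208 0.222] call 1: [-0.274  0.157  0.919] [-0.    -0.    -0.001] min rows 3.5
 goal [0.644 0.208 0.083] call 1: [0.    0.    0.927] [0. 0. 0.] min rows 3.3
 goal [0.644 0.208 0.2  ] call 1: [ 0.    0.   -0.78] [0. 0. 0.] min rows 2.8
 goal [0.632 0.11  0.2  ] call 1: [-0.016 -0.658  0.   ] [0. 0. 0.] min rows 2.4
 goal [0.632 0.11  0.09 ] call 1: [0.    0.    0.733] [0. 0. 0.] min rows 2.6
```

Emit:
send_rows(deltas=[[1,-0.274,0.157,0.3,0,0,0],[1,-0.274,0.157,0.6,0,0,0],[1,-0.274,0.157,0.919,0,0,0],[1,-0.274,0.157,0.919,0,0,0],[1,-0.274,0.157,0.919,0,0,0],[1,-0.274,0.157,0.919,0,0,0]])

```text
clock: 2.48
tcp_pos: [0.6425, 0.2099, 0.2216]
orientation: [-0.227, -3.13, 0.001]
contact_force: [0.9, 1.0, 1.2]
grip_width: 0.0854
```

Emit:
send_rows(deltas=[[0.7,0,0,0.2,0,0,0],[0.7,0,0,0.4,0,0,0],[0.7,0,0,0.6,0,0,0],[0.7,0,0,0.7,0,0,0],[0.7,0,0,0.8,0,0,0],[0.7,0,0,0.88,0,0,0],[0.7,0,0,0.927,0,0,0],[0.7,0,0,0.927,0,0,0],[0.7,0,0,0.927,0,0,0]])

```text
clock: 3.23
tcp_pos: [0.6449, 0.2085, 0.0851]
orientation: [0.23, 3.132, 0.001]
contact_force: [0.3, 0.8, -0.3]
grip_width: 0.0597
```

Emit:
send_rows(deltas=[[0,0,0,0,0,0,0],[0,0,0,0,0,0,0],[0,0,0,0,0,0,0],[0,0,0,0,0,0,0],[0,0,0,0,0,0,0],[0,0,0,0,0,0,0],[0,0,0,0,0,0,0],[0,0,0,0,0,0,0]])

```text
clock: 3.9
tcp_pos: [0.645, 0.2082, 0.0846]
orientation: [0.231, 3.132, 0.001]
contact_force: [0.7, 1.3, 5.9]
grip_width: 0.0177
```

```bash
python3 - <<'E'
from h import *
shot('wrist','w2'); d=shot('top','t2'); plan()
im=cv2.imread('pics/w2.png'); c=cv2.resize(d['pixels'][120:250,160:300,::-1],None,fx=3,fy=3)
im2=np.zeros((400,640+0,3),np.uint8); cv2.imwrite('pics/w2b.png',im)
E
```

```text
now [0.645  0.2082 0.0846] jaw yaw 1.424 t 4.0 q7 1.19 w 0.0174
```

View pics/w2.png

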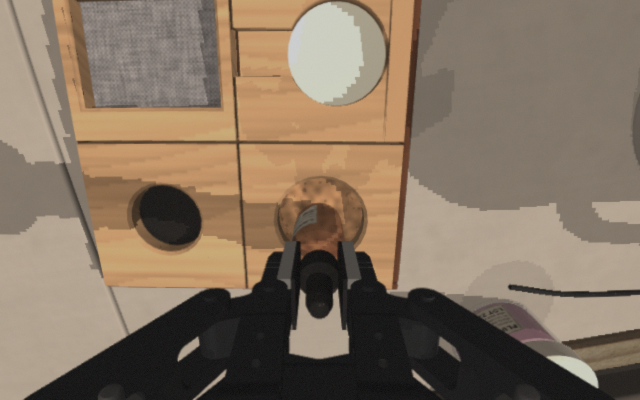

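```bash
python3 - <<'E'
from h import *
np.set_printoptions(precision=4,suppress=True)
e=load('w2'); print(w(e,[(238,142),(165,217),(321,219),(337,53),(155,53)],.019))
plan((.645,.2082,.15,None),(.632,.110,.15,None),(.632,.11,.087,None))
E
```

```text
[[0.5895 0.1676 0.019 ]
 [0.6291 0.1106 0.019 ]
 [0.645  0.2094 0.019 ]
 [0.5493 0.2324 0.019 ]
 [0.5334 0.1316 0.019 ]]
now [0.645  0.2082 0.0846] jaw yaw 1.424 t 4.0 q7 1.19 w 0.0174
 goal [0.645  0.2082 0.15  ] call 1: [-0.001  0.    -0.436] [0. 0. 0.] min rows 1.6
 goal [0.632 0.11  0.15 ] call 1: [-0.01  -0.66  -0.001] [0. 0. 0.] min rows 2.4
 goal [0.632 0.11  0.087] call 1: [ 0.001 -0.     0.42 ] [0. 0. 0.] min rows 1.5
```

Emit:
send_rows(deltas=[[0,0,0,-0.08,0,0,0],[0,0,0,-0.2,0,0,0],[0,0,0,-0.3,0,0,0],[0,0,-0.05,-0.3,0,0,0],[0,0,-0.2,-0.3,0,0,0],[0,0,-0.4,-0.3,0,0,0],[0,0,-0.55,-0.3,0,0,0],[0,0,-0.63,-0.3,0,0,0],[0,0,-0.658,-0.3,0,0,0],[0,0,-0.658,-0.3,0,0,0],[0,0,-0.658,-0.25,0,0,0],[0,0,-0.658,-0.15,0,0,0],[0,0,-0.658,-0.08,0,0,0],[0,0,-0.658,-0.04,0,0,0],[0,0,-0.658,-0.01,0,0,0],[0,0,-0.658,0,0,0,0],[0,0,-0.658,0,0,0,0]])

```text
clock: 5.42
tcp_pos: [0.631, 0.1115, 0.0847]
orientation: [0.23, 3.131, 0.002]
contact_force: [-1.7, 0.1, 5.5]
grip_width: 0.0171
```

```bash
python3 - <<'E'
from h import *
shot('wrist','w3'); plan(); print(r.get_obs()['contact_force'])
E
```

```text
now [0.6309 0.1114 0.0847] jaw yaw 1.424 t 5.47 q7 1.33 w 0.017
[-1.08703586  0.42450133  4.55928534]
```

View pics/w3.png

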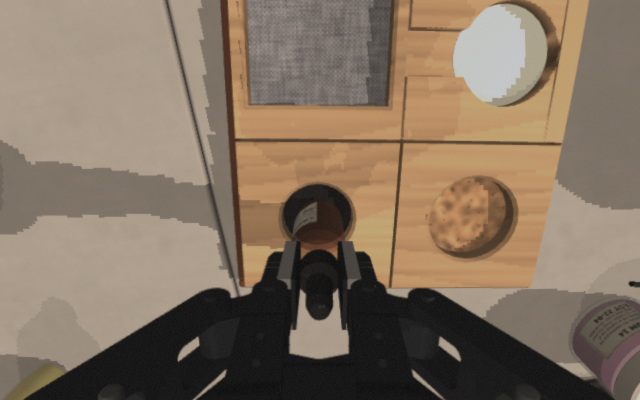

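Bottle stands centred in the black well (318,215). Releasing, then on to the stamp.

Emit:
send_rows(deltas=[[0.5,0,0,0,0,0,0],[0.5,0,0,0,0,0,0],[0.5,0,0,0,0,0,0],[0.5,0,0,0,0,0,0],[0.5,0,0,-0.15,0,0,0],[0.5,0,0,-0.4,0,0,0],[0.6,0,0,-0.65,0,0,0],[0.8,0,0,-0.9,0,0,0],[0.8,0,0,-0.9,0,0,0]])

```text
clock: 6.22
tcp_pos: [0.6341, 0.1106, 0.227]
orientation: [0.231, 3.121, 0.007]
contact_force: [1.3, 0.1, 0.0]
grip_width: 0.0685
```

```bash
python3 - <<'E'
from h import *
plan((.46,-.135,.22,1.424))
E
```

```text
now [0.6341 0.1106 0.227 ] jaw yaw 1.423 t 6.22 q7 1.28 w 0.0685
 goal [ 0.46  -0.135  0.22 ] call 1: [ 0.4535 -0.8955  0.0135] [ 0.002  0.004 -0.   ] min rows 3.6  then 1 x [ 0.454 -0.895  0.023]
```

Emit:
send_rows(deltas=[[0.8,0.453,-0.895,0,0,0,0],[0.8,0.453,-0.895,0,0,0,0],[0.8,0.453,-0.895,0,0,0,0],[0.8,0.453,-0.895,0,0,0,0],[0.8,0.453,-0.895,0,0,0,0]])

```text
clock: 6.63
tcp_pos: [0.5393, -0.0189, 0.2186]
orientation: [-0.244, -3.13, 0.003]
contact_force: [-0.2, -0.6, 0.1]
grip_width: 0.0685
```

Emit:
send_rows(deltas=[[0.8,0.453,-0.895,0,0,0,0],[0.8,0.453,-0.895,0,0,0,0],[0.8,0.453,-0.895,0,0,0,0],[0.8,0.453,-0.895,0,0,0,0],[0.8,0.453,-0.895,0,0,0,0],[0.8,0.453,-0.895,0,0,0,0]])

```text
clock: 7.13
tcp_pos: [0.4556, -0.1363, 0.2189]
orientation: [0.236, 3.132, 0.001]
contact_force: [0.1, 0.4, 0.2]
grip_width: 0.0684
```

```bash
python3 - <<'E'
from h import *
d=shot('wrist','w4'); plan((.43,-.1567,.1,None)); print(px(d,[(.43,-.1567,.06),(.43,-.1567,0)]))
E
```

```text
now [ 0.4565 -0.135   0.2189] jaw yaw 1.423 t 7.18 q7 1.68 w 0.0681
 goal [ 0.43   -0.1567  0.1   ] call 1: [ 0.154 -0.169  0.792] [0. 0. 0.] min rows 3.0
[[292.04255135 159.07032841]
 [296.4213535  149.22558911]]
```

View pics/w4.png

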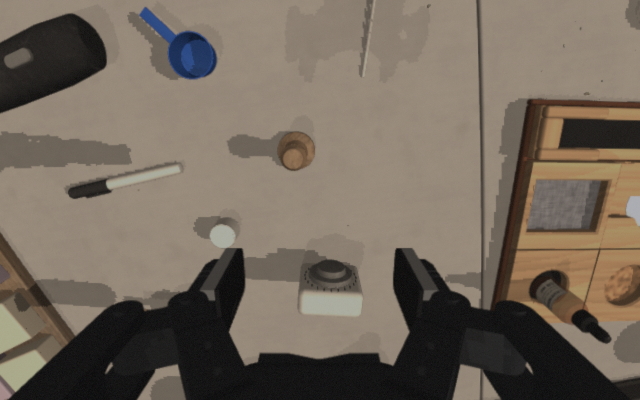

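The prediction for the stamp knob, (292,159), matches the picture, (293,159). The bottle stands in its well.

```bash
python3 - <<'E'
from h import *
np.set_printoptions(precision=4,suppress=True)
e=load('w4'); print(w(e,[(302,291),(362,290),(360,314),(302,314)],.066)); print(w(e,[(70,192),(183,168)],.007)); print(w(e,[(293,158)],.06),w(e,[(297,151)],.02))
plan((.43,-.1567,.1,1.424),(.43,-.1567,.04,None))
E
```

```text
[[ 0.5597 -0.1691  0.066 ]
 [ 0.5675 -0.1104  0.066 ]
 [ 0.595  -0.1154  0.066 ]
 [ 0.5861 -0.1735  0.066 ]]
[[ 0.4368 -0.4129  0.007 ]
 [ 0.4303 -0.2791  0.007 ]]
[[ 0.4292 -0.1557  0.06  ]] [[ 0.4292 -0.1547  0.02  ]]
now [ 0.4565 -0.135   0.2189] jaw yaw 1.423 t 7.18 q7 1.68 w 0.0681
 goal [ 0.43   -0.1567  0.1   ] call 1: [ 0.154 -0.169  0.792] [ 0.  0. -0.] min rows 3.0
 goal [ 0.43   -0.1567  0.04  ] call 1: [0.  0.  0.4] [0. 0. 0.] min rows 1.4
```

Emit:
send_rows(deltas=[[0.6,0.154,-0.169,0.2,0,0,0],[0.6,0.154,-0.169,0.45,0,0,0],[0.6,0.154,-0.169,0.7,0,0,0],[0.6,0.154,-0.169,0.792,0,0,0],[0.6,0.154,-0.169,0.792,0,0,0]])

```text
clock: 7.6
tcp_pos: [0.428, -0.1551, 0.0967]
orientation: [-0.226, -3.127, -0.001]
contact_force: [-0.1, -0.3, 0.4]
grip_width: 0.0512
```

Emit:
send_rows(deltas=[[0.6,0,0,0.15,0,0,0],[0.6,0,0,0.27,0,0,0],[0.6,0,0,0.35,0,0,0],[0.6,0,0,0.39,0,0,0],[0.6,0,0,0.39,0,0,0],[0,0,0,0.39,0,0,0],[0,0,0,0.39,0,0,0],[0,0,0,0.39,0,0,0],[0,0,0,0.39,0,0,0],[0,0,0,0.39,0,0,0],[0,0,0,0.39,0,0,0],[0,0,0,0.39,0,0,0]])

```text
clock: 8.6
tcp_pos: [0.4305, -0.157, 0.0425]
orientation: [0.231, 3.131, 0.0]
contact_force: [-0.2, 1.1, 7.0]
grip_width: 0.0222
```

```bash
python3 - <<'E'
from h import *
plan((.4305,-.157,.18,None),(.6455,.2090,.2,1.424),(.6455,.209,.09,None),(.6455,.209,.05,None))
E
```

```text
now [ 0.4305 -0.157   0.0425] jaw yaw 1.424 t 8.6 q7 1.93 w 0.0222
 goal [ 0.4305 -0.157   0.18  ] call 1: [-0.002  0.    -0.917] [0. 0. 0.] min rows 3.3
 goal [0.6455 0.209  0.2   ] call 1: [-0.35333333  0.87466667 -0.04333333] [ 0.     0.001 -0.   ] min rows 3.4  then 2 x [-0.354  0.874 -0.044]
 goal [0.6455 0.209  0.09  ] call 1: [0.    0.    0.733] [0. 0. 0.] min rows 2.6
 goal [0.6455 0.209  0.05  ] call 1: [0.    0.    0.267] [0. 0. 0.] min rows 1.0
```

Emit:
send_rows(deltas=[[0,0,0,-0.1,0,0,0],[0,0,0,-0.3,0,0,0],[0,0,0,-0.55,0,0,0],[0,0,0,-0.8,0,0,0],[0,0,0,-0.917,0,0,0],[0,0,0,-0.917,0,0,0]])

```text
clock: 9.1
tcp_pos: [0.4319, -0.1578, 0.1833]
orientation: [0.231, 3.125, 0.0]
contact_force: [0.7, -0.8, -0.6]
grip_width: 0.0222
```

Emit:
send_rows(deltas=[[0,-0.08,0.2,-0.01,0,0,0],[0,-0.18,0.45,-0.02,0,0,0],[0,-0.28,0.7,-0.03,0,0,0],[0,-0.353,0.874,-0.043,0,0,0]])

```text
clock: 9.43
tcp_pos: [0.5018, -0.0316, 0.185]
orientation: [-0.228, -3.133, -0.002]
contact_force: [1.0, -0.2, -0.8]
grip_width: 0.0222
```

Emit:
send_rows(deltas=[[0,-0.354,0.874,-0.044,0,0,0],[0,-0.354,0.874,-0.044,0,0,0],[0,-0.354,0.874,-0.044,0,0,0],[0,-0.354,0.874,-0.044,0,0,0]])

```text
clock: 9.77
tcp_pos: [0.5744, 0.0936, 0.1914]
orientation: [0.221, 3.133, 0.004]
contact_force: [0.6, 0.7, -1.0]
grip_width: 0.0222
```

Emit:
send_rows(deltas=[[0,-0.12,0.3,-0.015,0,0,0],[0,-0.22,0.55,-0.03,0,0,0],[0,-0.3,0.75,-0.044,0,0,0],[0,-0.34,0.84,-0.044,0,0,0],[0,-0.354,0.874,-0.044,0,0,0],[0,-0.354,0.874,-0.044,0,0,0],[0,-0.354,0.874,-0.044,0,0,0]])

```text
clock: 10.35
tcp_pos: [0.6438, 0.2068, 0.1977]
orientation: [-0.233, -3.131, 0.003]
contact_force: [-0.1, -0.4, -0.2]
grip_width: 0.0218
```

```bash
python3 - <<'E'
from h import *
plan((.6455,.209,.08,1.424),(.6455,.209,.05,None))
E
```

```text
now [0.6438 0.2068 0.1977] jaw yaw 1.422 t 10.35 q7 1.16 w 0.0218
 goal [0.6455 0.209  0.08  ] call 1: [-0.01   0.018  0.785] [-0.001 -0.    -0.001] min rows 2.8
 goal [0.6455 0.209  0.05  ] call 1: [0.  0.  0.2] [0. 0. 0.] min rows 0.7
```

Emit:
send_rows(deltas=[[0,-0.01,0.018,0.2,0,0,0],[0,-0.01,0.018,0.45,0,0,0],[0,-0.01,0.018,0.65,0,0,0],[0,-0.01,0.018,0.78,0,0,0],[0,-0.01,0.018,0.87,0,0,0],[0,-0.01,0.018,0.93,0,0,0],[0,-0.01,0.018,0.96,0,0,0],[0,-0.01,0.018,0.98,0,0,0],[0,-0.01,0.018,0.98,0,0,0]])

```text
clock: 11.1
tcp_pos: [0.6469, 0.2109, 0.0523]
orientation: [0.232, 3.132, 0.001]
contact_force: [-0.1, 0.0, -1.3]
grip_width: 0.0223
```

```bash
python3 - <<'E'
from h import *
shot('wrist','w5'); plan(); print(r.get_obs()['contact_force'])
E
```

```text
now [0.6471 0.2111 0.0527] jaw yaw 1.423 t 11.15 q7 1.2 w 0.0224
[-0.00232561  0.41399357 -0.24673557]
```

View pics/w5.png

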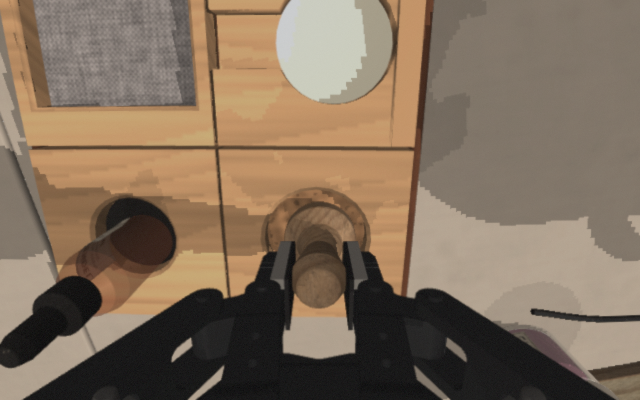

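The stamp foot is centred in the cork well at about (320,235). Lower slightly and release.

Emit:
send_rows(deltas=[[0,0,0,0.01,0,0,0],[0,0,0,0.02,0,0,0],[0,0,0,0.02,0,0,0],[0.5,0,0,0.02,0,0,0],[0.5,0,0,0.02,0,0,0],[0.5,0,0,0.02,0,0,0],[0.5,0,0,0,0,0,0],[0.5,0,0,-0.2,0,0,0],[0.7,0,0,-0.45,0,0,0],[0.9,0,0,-0.7,0,0,0],[1,0,0,-0.9,0,0,0],[1,0,0,-0.9,0,0,0]])

```text
clock: 12.15
tcp_pos: [0.6503, 0.2118, 0.1945]
orientation: [0.231, 3.123, 0.008]
contact_force: [1.0, -0.1, -0.7]
grip_width: 0.0854
```

```bash
python3 - <<'E'
from h import *
plan((.572,-.1417,.19,-.148),(.572,-.1417,.041,None))
E
```

```text
now [0.6503 0.2118 0.1945] jaw yaw 1.423 t 12.15 q7 1.17 w 0.0854
 goal [ 0.572  -0.1417  0.19  ] call 1: [ 0.05633333 -0.80266667  0.00466667] [-0.001  0.004 -0.5  ] min rows 12.6  then 2 x [0.803 0.056 0.01 ]
 goal [ 0.572  -0.1417  0.041 ] call 1: [0.     0.     0.4965] [0. 0. 0.] min rows 1.8  then 1 x [0.    0.    0.497]
```

Emit:
send_rows(deltas=[[1,0.01,-0.1,0,0,0,0.04],[1,0.02,-0.2,0,0,0,0.08],[1,0.02,-0.3,0,0,0,0.12],[1,0.03,-0.4,0,0,0,0.16],[1,0.04,-0.5,0,0,0,0.2],[1,0.04,-0.6,0,0,0,0.24],[1,0.05,-0.7,0,0,0,0.28],[1,0.056,-0.803,0,0,0,0.32],[1,0.056,-0.803,0,0,0,0.36],[1,0.056,-0.803,0,0,0,0.4],[1,0.056,-0.803,0,0,0,0.44],[1,0.056,-0.803,0,0,0,0.48],[1,0.056,-0.803,0,0,0,0.5],[1,0.056,-0.803,0,0,0,0.5]])

```text
clock: 13.32
tcp_pos: [0.6202, 0.0934, 0.1864]
orientation: [2.381, 2.049, -0.001]
contact_force: [-0.2, -0.4, -0.0]
grip_width: 0.0852
```

Emit:
send_rows(deltas=[[1,-0.803,-0.056,0,0,0,0],[1,-0.803,-0.056,0,0,0,0],[1,-0.803,-0.056,0,0,0,0],[1,-0.803,-0.056,0,0,0,0]])

```text
clock: 13.65
tcp_pos: [0.592, -0.0347, 0.1876]
orientation: [2.386, 2.039, -0.004]
contact_force: [-0.7, -0.8, -0.3]
grip_width: 0.0852
```

Emit:
send_rows(deltas=[[1,-0.803,-0.056,0,0,0,0],[1,-0.803,-0.056,0,0,0,0],[1,-0.803,-0.056,0,0,0,0],[1,-0.803,-0.056,0,0,0,0],[1,-0.803,-0.056,0,0,0,0],[1,-0.803,-0.056,0,0,0,0]])

```text
clock: 14.15
tcp_pos: [0.5687, -0.142, 0.1866]
orientation: [-2.377, -2.053, -0.001]
contact_force: [-0.4, 0.6, 1.1]
grip_width: 0.0854
```

```bash
python3 - <<'E'
from h import *
d=shot('wrist','w6'); t=shot('top','t6'); plan((.572,-.1417,.1,-.148),(.572,-.1417,.041,None))
print(px(d,[(.572,-.1417,.066)]))
E
```

```text
now [ 0.569  -0.1407  0.1864] jaw yaw -0.144 t 14.25 q7 0.36 w 0.0854
 goal [ 0.572  -0.1417  0.1   ] call 1: [-0.004  0.021  0.576] [-0.    -0.     0.001] min rows 2.1
 goal [ 0.572  -0.1417  0.041 ] call 1: [0.    0.    0.393] [0. 0. 0.] min rows 1.4
[[323.44318753 193.17848948]]
```

View pics/w6.png

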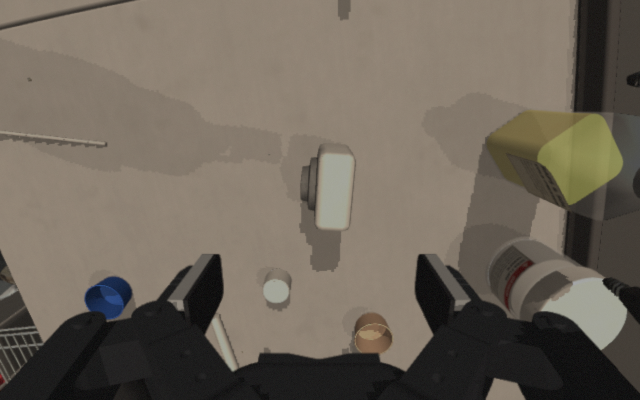

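The timer top face spans x 317–354 with its centre at (336,189) and the dial out to 301, so the grasp prediction is within about 4 px. The scoop cup is at (373,333).

```bash
python3 - <<'E'
from h import *
np.set_printoptions(precision=4,suppress=True)
e=load('w6'); P=w(e,[(320,146),(353,146),(351,229),(318,229)],.066); print(P,P.mean(0)); print(w(e,[(373,323)],.026))
E
```

```text
[[ 0.5747 -0.1043  0.066 ]
 [ 0.5996 -0.1079  0.066 ]
 [ 0.5901 -0.1753  0.066 ]
 [ 0.5633 -0.1713  0.066 ]] [ 0.5819 -0.1397  0.066 ]
[[ 0.6024 -0.3011  0.026 ]]
```

Emit:
send_rows(deltas=[[1,-0.004,0.02,0.2,0,0,0],[1,-0.004,0.02,0.45,0,0,0],[1,-0.004,0.02,0.65,0,0,0],[1,-0.004,0.02,0.8,0,0,0],[1,-0.004,0.02,0.9,0,0,0],[1,-0.004,0.02,0.95,0,0,0],[1,-0.004,0.02,0.96,0,0,0],[1,-0.004,0.02,0.96,0,0,0],[0,-0.004,0.02,0.96,0,0,0],[0,-0.004,0.02,0.96,0,0,0],[0,-0.004,0.02,0.96,0,0,0],[0,-0.004,0.02,0.96,0,0,0],[0,-0.004,0.02,0.96,0,0,0],[0,-0.004,0.02,0.96,0,0,0],[0,-0.004,0.02,0.96,0,0,0]])

```text
clock: 15.5
tcp_pos: [0.572, -0.1437, 0.0438]
orientation: [2.378, 2.051, 0.002]
contact_force: [-0.9, 0.2, 5.6]
grip_width: 0.043
```

```bash
python3 - <<'E'
from h import *
plan((.571,-.1417,.18,-.146),(.5325,.1255,.18,None),(.5325,.1255,.048,None)); print(r.get_obs()['contact_force'])
E
```

```text
now [ 0.572  -0.1437  0.0438] jaw yaw -0.147 t 15.5 q7 0.49 w 0.043
 goal [ 0.571  -0.1417  0.18  ] call 1: [ 0.013 -0.007 -0.908] [ 0.001 -0.    -0.   ] min rows 3.3
 goal [0.5325 0.1255 0.18  ] call 1: [ 0.8625 -0.2565  0.    ] [0. 0. 0.] min rows 3.2  then 1 x [ 0.863 -0.257  0.   ]
 goal [0.5325 0.1255 0.048 ] call 1: [0.   0.   0.88] [0. 0. 0.] min rows 3.2
[-0.91961327  0.17675993  5.58706617]
```

Emit:
send_rows(deltas=[[0,0,0,-0.1,0,0,0],[0,0,0,-0.3,0,0,0],[0,0,0,-0.55,0,0,0],[0,0,0,-0.8,0,0,0],[0,0,0,-0.9,0,0,0],[0,0,0,-0.9,0,0,0]])

```text
clock: 16.0
tcp_pos: [0.5737, -0.1447, 0.1821]
orientation: [2.375, 2.048, 0.009]
contact_force: [0.1, -0.5, -1.7]
grip_width: 0.0428
```

Emit:
send_rows(deltas=[[0,0.2,-0.06,0,0,0,0],[0,0.45,-0.14,0,0,0,0],[0,0.7,-0.21,0,0,0,0],[0,0.862,-0.257,0,0,0,0]])

```text
clock: 16.33
tcp_pos: [0.5508, -0.006, 0.1764]
orientation: [-2.374, -2.054, 0.001]
contact_force: [0.8, 0.8, -1.0]
grip_width: 0.0429
```

Emit:
send_rows(deltas=[[0,0.25,-0.07,0,0,0,0],[0,0.5,-0.15,0,0,0,0],[0,0.7,-0.21,0,0,0,0],[0,0.8,-0.25,0,0,0,0],[0,0.862,-0.257,0,0,0,0],[0,0.862,-0.257,0,0,0,0],[0,0.862,-0.257,0,0,0,0]])

```text
clock: 16.92
tcp_pos: [0.533, 0.1225, 0.1773]
orientation: [2.379, 2.051, -0.001]
contact_force: [-0.5, -0.8, -1.1]
grip_width: 0.043
```

```bash
python3 - <<'E'
from h import *
plan((.5325,.1245,.055,-.146))
E
```

```text
now [0.533  0.1225 0.1773] jaw yaw -0.148 t 16.92 q7 -0.13 w 0.043
 goal [0.5325 0.1245 0.055 ] call 1: [ 0.014 -0.005  0.815] [-0.     0.    -0.001] min rows 2.9
```

Emit:
send_rows(deltas=[[0,0.01,-0.004,0.2,0,0,0],[0,0.01,-0.004,0.4,0,0,0],[0,0.01,-0.004,0.55,0,0,0],[0,0.01,-0.004,0.67,0,0,0],[0,0.01,-0.004,0.75,0,0,0],[0,0.01,-0.004,0.8,0,0,0],[0,0.01,-0.004,0.83,0,0,0],[0,0.01,-0.004,0.85,0,0,0],[0,0.01,-0.004,0.86,0,0,0],[0,0.01,-0.004,0.86,0,0,0]])

```text
clock: 17.75
tcp_pos: [0.5334, 0.1242, 0.0505]
orientation: [-2.38, -2.05, -0.002]
contact_force: [-3.8, -1.7, 11.4]
grip_width: 0.0429
```

```bash
python3 - <<'E'
from h import *
shot('wrist','w7'); plan(); print(r.get_obs()['contact_force'])
E
```

```text
now [0.5334 0.1242 0.0506] jaw yaw -0.149 t 17.8 q7 0.01 w 0.0426
[-3.48127807 -2.27108317 10.20208535]
```

View pics/w7.png

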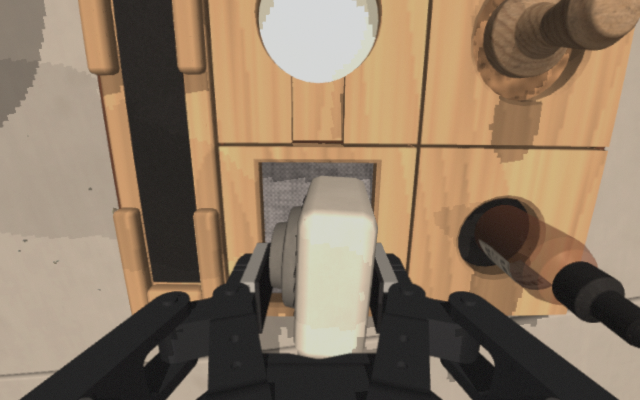

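The timer is in the rectangular well with upward contact 6.7 mm above its table grip height, which matches the floor height. Release.

Emit:
send_rows(deltas=[[0.75,0,0,0,0,0,0],[0.75,0,0,0,0,0,0],[0.75,0,0,0,0,0,0],[0.75,0,0,-0.02,0,0,0],[0.75,0,0,-0.15,0,0,0],[0.75,0,0,-0.35,0,0,0],[0.75,0,0,-0.6,0,0,0],[0.75,0,0,-0.85,0,0,0],[0.75,0,0,-0.97,0,0,0],[0.75,0,0,-0.97,0,0,0]])

```text
clock: 18.63
tcp_pos: [0.5354, 0.1254, 0.1986]
orientation: [2.378, 2.05, 0.012]
contact_force: [1.1, 0.4, 0.3]
grip_width: 0.064
```

```bash
python3 - <<'E'
from h import *
plan((.58,-.29,.19,-.225))
E
```

```text
now [0.5354 0.1254 0.1986] jaw yaw -0.148 t 18.63 q7 -0.15 w 0.064
 goal [ 0.58 -0.29  0.19] call 1: [-0.89833333  0.23366667  0.01666667] [ 0.002 -0.001  0.025] min rows 3.3  then 2 x [-0.878  0.303  0.019]
```

Emit:
send_rows(deltas=[[0.75,-0.898,0.234,0,0,0,0.025],[0.75,-0.898,0.234,0,0,0,0.025],[0.75,-0.898,0.234,0,0,0,0.025],[0.75,-0.898,0.234,0,0,0,0.025]])

```text
clock: 18.97
tcp_pos: [0.5469, -0.0201, 0.1941]
orientation: [2.462, 1.947, -0.002]
contact_force: [0.0, -1.0, 0.1]
grip_width: 0.0642
```

Emit:
send_rows(deltas=[[0.75,-0.878,0.303,0,0,0,0],[0.75,-0.878,0.303,0,0,0,0],[0.75,-0.878,0.303,0,0,0,0],[0.75,-0.878,0.303,0,0,0,0]])

```text
clock: 19.3
tcp_pos: [0.5612, -0.159, 0.1941]
orientation: [2.462, 1.947, -0.003]
contact_force: [-0.1, -0.8, -0.2]
grip_width: 0.0636
```

Emit:
send_rows(deltas=[[0.75,-0.878,0.303,0,0,0,0],[0.75,-0.878,0.303,0,0,0,0],[0.75,-0.878,0.303,0,0,0,0],[0.75,-0.878,0.303,0,0,0,0],[0.75,-0.878,0.303,0,0,0,0],[0.75,-0.878,0.303,0,0,0,0]])

```text
clock: 19.8
tcp_pos: [0.5763, -0.2912, 0.193]
orientation: [-2.459, -1.953, 0.002]
contact_force: [0.3, -0.0, -0.6]
grip_width: 0.064
```

```bash
python3 - <<'E'
from h import *
d=shot('wrist','w8'); plan()
print(px(d,[(.6,-.3217,.026),(.5869,-.379,.023)]))
E
```

```text
now [ 0.5769 -0.2895  0.193 ] jaw yaw -0.226 t 19.85 q7 0.53 w 0.064
[[350.97926723 205.04379869]
 [349.22288399 259.31859122]]
```

View pics/w8.png

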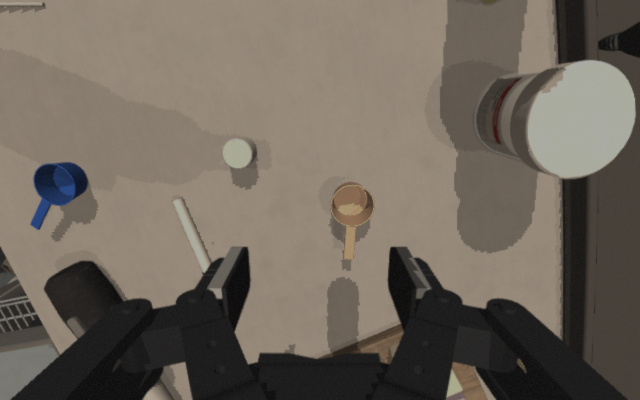

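The scoop is exactly where predicted: cup (352,206), handle end (349,260).

```bash
python3 - <<'E'
from h import *
plan((.6,-.322,.06,-.225),(.6,-.322,.025,None))
E
```

```text
now [ 0.5769 -0.2895  0.193 ] jaw yaw -0.226 t 19.85 q7 0.53 w 0.064
 goal [ 0.6   -0.322  0.06 ] call 1: [-0.177  0.2    0.886] [-0.001 -0.    -0.   ] min rows 3.3
 goal [ 0.6   -0.322  0.025] call 1: [0.    0.    0.233] [0. 0. 0.] min rows 0.8
```

Emit:
send_rows(deltas=[[0.8,-0.177,0.2,0.2,0,0,0],[0.8,-0.177,0.2,0.4,0,0,0],[0.8,-0.177,0.2,0.6,0,0,0],[0.8,-0.177,0.2,0.8,0,0,0],[0.8,-0.177,0.2,0.886,0,0,0],[0.8,-0.177,0.2,0.886,0,0,0]])

```text
clock: 20.35
tcp_pos: [0.599, -0.3194, 0.0575]
orientation: [-2.45, -1.956, 0.003]
contact_force: [0.2, -0.1, -0.4]
grip_width: 0.0683
```

Emit:
send_rows(deltas=[[0.8,0,0,0.1,0,0,0],[0.8,0,0,0.2,0,0,0],[0.8,0,0,0.24,0,0,0],[0.8,0,0,0.24,0,0,0],[0,0,0,0.24,0,0,0],[0,0,0,0.24,0,0,0],[0,0,0,0.24,0,0,0],[0,0,0,0.24,0,0,0],[0,0,0,0.24,0,0,0],[0,0,0,0.24,0,0,0]], squeeze=20)

```text
clock: 21.18
tcp_pos: [0.6009, -0.3235, 0.0263]
orientation: [2.457, 1.956, 0.001]
contact_force: [-1.9, 1.4, 6.7]
grip_width: 0.04
```

```bash
python3 - <<'E'
from h import *
d=shot('wrist','w9'); o=r.get_obs();print(o['contact_force']);plan((.6,-.322,.14,None),(.5489,.2325,.14,-.146),(.5489,.2325,.033,None))
E
```

```text
[-0.77016903  0.25950908  6.61481723]
now [ 0.6009 -0.3236  0.0263] jaw yaw -0.226 t 21.23 q7 0.66 w 0.0399
 goal [ 0.6   -0.322  0.14 ] call 1: [ 0.009 -0.007 -0.758] [0. 0. 0.] min rows 2.7
 goal [0.5489 0.2325 0.14  ] call 1: [ 8.8150e-01 -2.9025e-01 -5.0000e-04] [ 0.     0.    -0.025] min rows 3.3  then 3 x [ 0.902 -0.219  0.   ]
 goal [0.5489 0.2325 0.033 ] call 1: [0.    0.    0.713] [0. 0. 0.] min rows 2.6
```

View pics/w9.png

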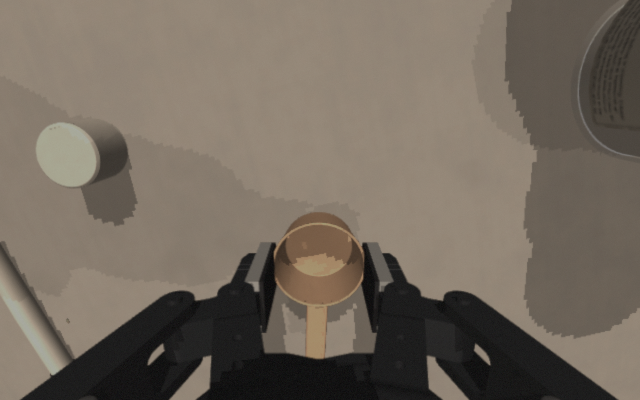

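Emit:
send_rows(deltas=[[0,0,0,-0.06,0,0,0],[0,0,0,-0.2,0,0,0],[0,0,0,-0.4,0,0,0],[0,0,0,-0.65,0,0,0],[0,0,0,-0.85,0,0,0],[0,0,0,-0.95,0,0,0],[0,0,0,-0.95,0,0,0]])

```text
clock: 21.82
tcp_pos: [0.6023, -0.3246, 0.1723]
orientation: [2.453, 1.953, 0.005]
contact_force: [-0.2, -0.2, 0.0]
grip_width: 0.0401
```

Emit:
send_rows(deltas=[[0,0.15,-0.05,0,0,0,-0.005],[0,0.35,-0.11,0,0,0,-0.01],[0,0.55,-0.18,0,0,0,-0.015],[0,0.75,-0.25,0,0,0,-0.02],[0,0.882,-0.29,0,0,0,-0.025]])

```text
clock: 22.23
tcp_pos: [0.5867, -0.1802, 0.1659]
orientation: [-2.372, -2.054, 0.001]
contact_force: [-0.1, 0.7, -0.6]
grip_width: 0.0397
```

Emit:
send_rows(deltas=[[0,0.25,-0.06,0,0,0,0],[0,0.5,-0.12,0,0,0,0],[0,0.75,-0.18,0,0,0,0],[0,0.902,-0.219,0,0,0,0]])

```text
clock: 22.57
tcp_pos: [0.5738, -0.0406, 0.1661]
orientation: [-2.372, -2.055, 0.002]
contact_force: [0.4, -0.1, -0.1]
grip_width: 0.0396
```

Emit:
send_rows(deltas=[[0,0.25,-0.06,0,0,0,0],[0,0.5,-0.12,0,0,0,0],[0,0.75,-0.18,0,0,0,0],[0,0.902,-0.219,0,0,0,0]])

```text
clock: 22.9
tcp_pos: [0.5608, 0.0981, 0.1662]
orientation: [-2.372, -2.056, 0.002]
contact_force: [0.1, 1.1, -1.0]
grip_width: 0.0396
```

Emit:
send_rows(deltas=[[0,0.25,-0.06,0,0,0,0],[0,0.5,-0.12,0,0,0,0],[0,0.7,-0.17,0,0,0,0],[0,0.84,-0.2,0,0,0,0],[0,0.902,-0.219,0,0,0,0],[0,0.902,-0.219,0,0,0,0],[0,0.902,-0.219,0,0,0,0]])

```text
clock: 23.48
tcp_pos: [0.5494, 0.2303, 0.1671]
orientation: [2.379, 2.051, -0.003]
contact_force: [0.6, -1.5, -0.1]
grip_width: 0.04
```

```bash
python3 - <<'E'
from h import *
shot('wrist','w10'); plan((.549,.232,.06,-.146),(.549,.232,.033,None))
E
```

```text
now [0.5498 0.2292 0.1674] jaw yaw -0.15 t 23.53 q7 -0.26 w 0.0396
 goal [0.549 0.232 0.06 ] call 1: [ 0.019 -0.008  0.716] [-0.     0.001 -0.001] min rows 2.6
 goal [0.549 0.232 0.033] call 1: [0.   0.   0.18] [0. 0. 0.] min rows 0.6
```

View pics/w10.png

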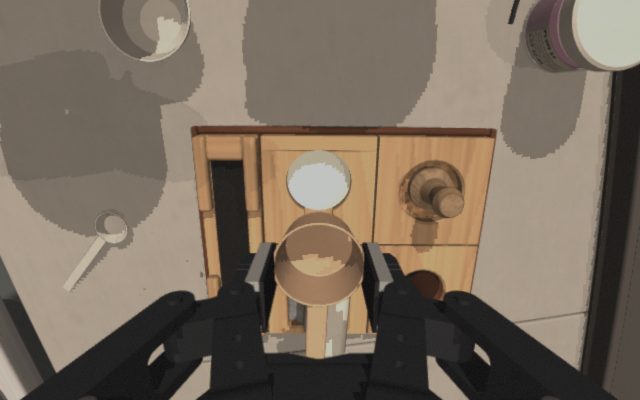

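The scoop is held level with its handle along the groove, and the stamp stands in the cork well (432,190). Lower.

Emit:
send_rows(deltas=[[0,0.015,-0.005,0.2,0,0,0],[0,0.015,-0.005,0.4,0,0,0],[0,0.015,-0.005,0.55,0,0,0],[0,0.015,-0.005,0.67,0,0,0],[0,0.015,-0.005,0.76,0,0,0],[0,0.015,-0.005,0.82,0,0,0],[0,0.015,-0.005,0.86,0,0,0],[0,0.015,-0.005,0.88,0,0,0],[0,0.015,-0.005,0.89,0,0,0],[0,0.015,-0.005,0.89,0,0,0]])

```text
clock: 24.37
tcp_pos: [0.5498, 0.2339, 0.0347]
orientation: [2.379, 2.052, 0.001]
contact_force: [0.1, -0.2, -0.1]
grip_width: 0.04
```

```bash
python3 - <<'E'
from h import *
shot('wrist','w11'); plan(); print(r.get_obs()['contact_force'])
E
```

```text
now [0.5499 0.2341 0.0349] jaw yaw -0.147 t 24.42 q7 -0.14 w 0.0399
[-0.12692368 -0.08708944 -0.16160858]
```

Emit:
send_rows(deltas=[[0,-0.01,0,0.006,0,0,0],[0,-0.01,0,0.014,0,0,0],[0,-0.01,0,0.014,0,0,0],[0.6,-0.01,0,0.014,0,0,0],[0.6,-0.01,0,0.014,0,0,0],[0.6,-0.01,0,0.014,0,0,0],[0.6,-0.01,0,0,0,0,0],[0.6,-0.01,0,-0.15,0,0,0],[0.6,-0.01,0,-0.35,0,0,0],[0.6,-0.01,0,-0.6,0,0,0],[0.6,-0.01,0,-0.85,0,0,0],[0.6,-0.01,0,-0.97,0,0,0],[0.6,-0.01,0,-0.97,0,0,0]])

```text
clock: 25.5
tcp_pos: [0.5519, 0.2331, 0.1845]
orientation: [2.378, 2.051, 0.012]
contact_force: [1.7, -0.3, 0.7]
grip_width: 0.0513
```

```bash
python3 - <<'E'
from h import *
shot('wrist','w12'); plan((.434,-.347,.18,-.05))
E
```

```text
now [0.5505 0.233  0.1821] jaw yaw -0.147 t 25.55 q7 -0.27 w 0.0513
 goal [ 0.434 -0.347  0.18 ] call 1: [-0.7878 -0.0402  0.    ] [ 0.001 -0.001 -0.031] min rows 2.8  then 4 x [-0.78  -0.116  0.003]
```

View pics/w12.png

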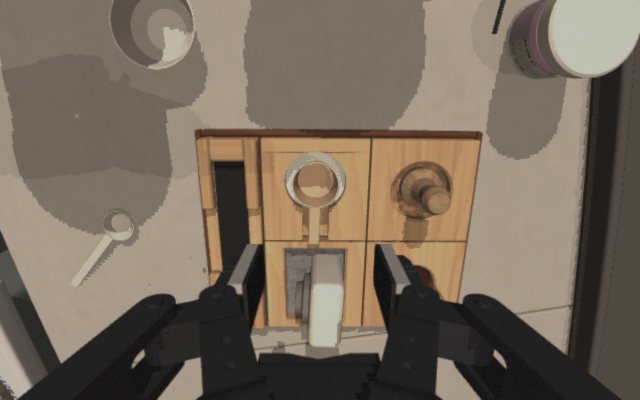

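Scoop sits in the keyhole with its handle along the groove; the timer, stamp and bottle are in place. Now the pen.

```bash
python3 - <<'E'
from h import *
plan((.434,-.337,.18,.05))
E
```

```text
now [0.5505 0.233  0.1821] jaw yaw -0.147 t 25.55 q7 -0.27 w 0.0513
 goal [ 0.434 -0.337  0.18 ] call 1: [-9.6825e-01 -5.2750e-02  2.5000e-04] [ 0.001 -0.001 -0.063] min rows 3.5  then 3 x [-0.939 -0.241  0.003]
```

Emit:
send_rows(deltas=[[0.5,-0.968,-0.053,0,0,0,-0.063],[0.5,-0.968,-0.053,0,0,0,-0.063],[0.5,-0.968,-0.053,0,0,0,-0.063],[0.5,-0.968,-0.053,0,0,0,-0.063],[0.5,-0.968,-0.053,0,0,0,-0.063]])

```text
clock: 25.97
tcp_pos: [0.5177, 0.0837, 0.1788]
orientation: [-2.173, -2.267, 0.005]
contact_force: [-0.4, -0.2, -0.5]
grip_width: 0.043
```

Emit:
send_rows(deltas=[[0.5,-0.939,-0.241,0,0,0,0],[0.5,-0.939,-0.241,0,0,0,0],[0.5,-0.939,-0.241,0,0,0,0],[0.5,-0.939,-0.241,0,0,0,0]])

```text
clock: 26.3
tcp_pos: [0.489, -0.0566, 0.179]
orientation: [-2.169, -2.272, 0.003]
contact_force: [-0.2, -0.5, 0.2]
grip_width: 0.0429
```

Emit:
send_rows(deltas=[[0.5,-0.939,-0.241,0,0,0,0],[0.5,-0.939,-0.241,0,0,0,0],[0.5,-0.939,-0.241,0,0,0,0],[0.5,-0.939,-0.241,0,0,0,0]])

```text
clock: 26.63
tcp_pos: [0.4601, -0.1991, 0.1792]
orientation: [2.169, 2.272, -0.003]
contact_force: [1.3, 0.6, 0.3]
grip_width: 0.0429
```

Emit:
send_rows(deltas=[[0.5,-0.939,-0.241,0,0,0,0],[0.5,-0.939,-0.241,0,0,0,0],[0.5,-0.939,-0.241,0,0,0,0],[0.5,-0.939,-0.241,0,0,0,0],[0.5,-0.939,-0.241,0,0,0,0],[0.5,-0.939,-0.241,0,0,0,0],[0.5,-0.939,-0.241,0,0,0,0]])

```text
clock: 27.22
tcp_pos: [0.4334, -0.3358, 0.1786]
orientation: [-2.161, -2.277, -0.0]
contact_force: [-0.1, -1.3, -0.7]
grip_width: 0.0423
```

```bash
python3 - <<'E'
from h import *
np.set_printoptions(precision=4,suppress=True)
d=shot('wrist','w13'); plan((.434,-.347,.06,.05),(.434,-.347,.014,None))
im=d['pixels'].astype(int); q=px(d,[(.4305,-.28,.007),(.4373,-.4145,.007)]); print(q)
m=((im.min(2)>170)*255).astype(np.uint8)
n,l,s,c=cv2.connectedComponentsWithStats(m)
for i in range(1,n):
    if s[i,4]>150:
        b=cv2.boxPoints(cv2.minAreaRect(np.argwhere(l==i)[:,::-1].astype(np.float32))); print(s[i],w(d,b,.007)[:,:2].ravel())
E
```

```text
now [ 0.4337 -0.3355  0.1788] jaw yaw 0.053 t 27.27 q7 0.98 w 0.0425
 goal [ 0.434 -0.347  0.06 ] call 1: [-0.078 -0.001  0.792] [-0.    -0.001  0.001] min rows 2.9
 goal [ 0.434 -0.347  0.014] call 1: [0.    0.    0.307] [0. 0. 0.] min rows 1.1
[[319.6707 118.8605]
 [319.356  255.2053]]
```

```bash
python3 - <<'E'
from h import *
np.set_printoptions(precision=4,suppress=True)
d=load('w13'); im=d['pixels'].astype(int)
for v in (120,150,190,230): print(v,im[v,300:342:2].mean(1).astype(int))
E
```

```text
120 [144 143 143 143 147 144 132 121 125 131 128 130 140 145 144 143 144 145
 145 144 145]
150 [145 144 144 143 142 112  88 135 169 175 177 170 147 139 143 141 143 142
 145 144 145]
190 [144 144 145 145 144 138 103 123 162 176 177 176 160 130 147 145 144 145
 146 145 145]
230 [145 144 145 145 145 134  93  41  40  42  44  43  38  29  35 103 141 141
 141 140 141]
```

Emit:
send_rows(deltas=[[0.5,-0.078,0,0.2,0,0,0],[0.5,-0.078,0,0.45,0,0,0],[0.5,-0.078,0,0.65,0,0,0],[0.5,-0.078,0,0.792,0,0,0],[0.5,-0.078,0,0.792,0,0,0],[0.5,-0.078,0,0.792,0,0,0]])

```text
clock: 27.77
tcp_pos: [0.4338, -0.3474, 0.0603]
orientation: [-2.16, -2.277, 0.0]
contact_force: [0.1, -0.1, 0.8]
grip_width: 0.0426
```

Emit:
send_rows(deltas=[[0.4,0,0,0.1,0,0,0],[0.4,0,0,0.2,0,0,0],[0.4,0,0,0.25,0,0,0],[0.4,0,0,0.28,0,0,0],[0.4,0,0,0.3,0,0,0],[0.4,0,0,0.3,0,0,0]])

```text
clock: 28.27
tcp_pos: [0.4341, -0.3492, 0.0164]
orientation: [2.164, 2.277, 0.0]
contact_force: [-0.1, -0.2, 0.6]
grip_width: 0.034
```

Emit:
send_rows(deltas=[[0,0,0,0,0,0,0],[0,0,0,0,0,0,0],[0,0,0,0,0,0,0],[0,0,0,0,0,0,0],[0,0,0,0,0,0,0],[0,0,0,0,0,0,0],[0,0,0,0,0,0,0]])

```text
clock: 28.85
tcp_pos: [0.434, -0.3495, 0.0165]
orientation: [2.164, 2.276, 0.001]
contact_force: [0.4, 1.2, 5.3]
grip_width: 0.0113
```

```bash
python3 - <<'E'
from h import *
shot('wrist','w14'); print(r.get_obs()['contact_force']); plan((.434,-.347,.15,None),(.463,.187,.15,-.147))
E
```

```text
[0.05548682 1.23117718 6.40315087]
now [ 0.4341 -0.3495  0.0165] jaw yaw 0.051 t 28.9 q7 1.18 w 0.0111
 goal [ 0.434 -0.347  0.15 ] call 1: [ 0.016  0.001 -0.89 ] [0. 0. 0.] min rows 3.2
 goal [0.463 0.187 0.15 ] call 1: [ 8.865e-01  9.325e-02 -2.500e-04] [0.    0.    0.063] min rows 3.2  then 3 x [ 0.887 -0.083  0.   ]
```

Emit:
send_rows(deltas=[[0.35,0,0,0,0,0,0],[0.35,0,0,0,0,0,0],[0.35,0,0,0.01,0,0,0],[0.35,0,0,0.023,0,0,0],[0.35,0,0,0.023,0,0,0],[0.35,0,0,0.023,0,0,0]])

```text
clock: 29.4
tcp_pos: [0.4335, -0.349, 0.0122]
orientation: [-2.164, -2.277, 0.0]
contact_force: [0.5, -0.8, 0.1]
grip_width: 0.0299
```

Emit:
send_rows(deltas=[[0,0,0,0,0,0,0],[0,0,0,0,0,0,0],[0,0,0,0,0,0,0],[0,0,0,0,0,0,0],[0,0,0,0,0,0,0],[0,0,0,0,0,0,0],[0,0,0,-0.05,0,0,0],[0,0,0,-0.15,0,0,0],[0,0,0,-0.25,0,0,0],[0,0,0,-0.25,0,0,0],[0,0,0,-0.25,0,0,0]])

```text
clock: 30.32
tcp_pos: [0.4343, -0.3495, 0.0508]
orientation: [2.163, 2.276, 0.001]
contact_force: [0.5, 0.7, -0.5]
grip_width: 0.0113
```

Emit:
send_rows(deltas=[[0,0,0,-0.2,0,0,0],[0,0,0,-0.4,0,0,0],[0,0,0,-0.55,0,0,0],[0,0,0,-0.55,0,0,0]])

```text
clock: 30.65
tcp_pos: [0.4352, -0.3509, 0.1359]
orientation: [2.161, 2.272, 0.002]
contact_force: [1.1, -0.9, -0.3]
grip_width: 0.011
```

Emit:
send_rows(deltas=[[0,0.15,0.015,0,0,0,0.015],[0,0.35,0.035,0,0,0,0.03],[0,0.55,0.055,0,0,0,0.045],[0,0.75,0.075,0,0,0,0.063],[0,0.887,0.093,0,0,0,0.063]])

```text
clock: 31.07
tcp_pos: [0.44, -0.2124, 0.1311]
orientation: [-2.378, -2.049, 0.001]
contact_force: [0.5, -0.1, -0.9]
grip_width: 0.0113
```

Emit:
send_rows(deltas=[[0,0.25,-0.02,0,0,0,0],[0,0.5,-0.045,0,0,0,0],[0,0.7,-0.065,0,0,0,0],[0,0.887,-0.083,0,0,0,0]])

```text
clock: 31.4
tcp_pos: [0.4472, -0.0798, 0.1315]
orientation: [-2.376, -2.053, 0.002]
contact_force: [0.0, 0.6, 0.8]
grip_width: 0.011
```

Emit:
send_rows(deltas=[[0,0.25,-0.02,0,0,0,0],[0,0.5,-0.045,0,0,0,0],[0,0.7,-0.065,0,0,0,0],[0,0.887,-0.083,0,0,0,0]])

```text
clock: 31.73
tcp_pos: [0.4544, 0.0536, 0.1316]
orientation: [-2.376, -2.054, 0.002]
contact_force: [0.3, -0.5, -0.2]
grip_width: 0.0114
```

Emit:
send_rows(deltas=[[0,0.25,-0.02,0,0,0,0],[0,0.5,-0.045,0,0,0,0],[0,0.7,-0.065,0,0,0,0],[0,0.83,-0.08,0,0,0,0],[0,0.887,-0.083,0,0,0,0],[0,0.887,-0.083,0,0,0,0],[0,0.887,-0.083,0,0,0,0],[0,0.887,-0.083,0,0,0,0]])

```text
clock: 32.4
tcp_pos: [0.4623, 0.1825, 0.1322]
orientation: [2.381, 2.049, -0.002]
contact_force: [-0.1, -0.2, 0.8]
grip_width: 0.0113
```

```bash
python3 - <<'E'
from h import *
d=shot('wrist','w15'); plan((.463,.184,.05,-.147),(.463,.184,.031,None))
print(px(d,[(.463+s*.147*.079,.1863+s*.989*.079,.019) for s in(-1,1)]))
E
```

```text
now [0.4624 0.1826 0.1324] jaw yaw -0.15 t 32.45 q7 -0.17 w 0.0113
 goal [0.463 0.184 0.05 ] call 1: [0.011 0.003 0.549] [-0.     0.    -0.001] min rows 2.0
 goal [0.463 0.184 0.031] call 1: [0.    0.    0.127] [0. 0. 0.] min rows 0.5
[[319.75817367 282.08003145]
 [319.42671054  84.03070788]]
```

```bash
python3 - <<'E'
from h import *
im=load('w15')['pixels'].mean(2).astype(int)
print(im[110,280:360:2]); print(im[70:150:2,310]); print(im[70:150:2,319])
E
```

```text
[ 66 122 136 137 135 137 138 121  91  50  36  35  36  34  40  48  60  79
 111 122 119 100  71  52  43  37  35  35  34  38  79 122 138 136 137 137
 137 120  82  54]
[145 142 141 142 138 111  80  74  27  28  28  28  32  37  34  34  34  38
  38  36  48 140 168 169 168 169 169 168 168 169 170 170 169 169 170 169
 168 169 169 167]
[146 143 143 141 139 112  80  73  28  26  25  30  28  26  36  35  33  32
  35  37 120 166 185 184 186 184 184 185 185 185 185 185 186 185 186 185
 186 185 185 185]
```

Emit:
send_rows(deltas=[[0,0.01,0.003,0.2,0,0,0],[0,0.01,0.003,0.35,0,0,0],[0,0.01,0.003,0.45,0,0,0],[0,0.01,0.003,0.48,0,0,0],[0,0.01,0.003,0.48,0,0,0]])

```text
clock: 32.87
tcp_pos: [0.4627, 0.1844, 0.0598]
orientation: [-2.381, -2.049, 0.003]
contact_force: [0.1, -0.2, -0.7]
grip_width: 0.0111
```

Emit:
send_rows(deltas=[[0,0,0,0.06,0,0,0],[0,0,0,0.12,0,0,0],[0,0,0,0.16,0,0,0],[0,0,0,0.18,0,0,0],[0,0,0,0.19,0,0,0],[0,0,0,0.19,0,0,0]])

```text
clock: 33.37
tcp_pos: [0.4631, 0.1861, 0.0318]
orientation: [-2.379, -2.052, 0.0]
contact_force: [0.9, -0.4, -0.0]
grip_width: 0.0114
```

Emit:
send_rows(deltas=[[0,0,0,0.008,0,0,0],[0,0,0,0.012,0,0,0],[0,0,0,0.012,0,0,0]])

```text
clock: 33.62
tcp_pos: [0.4632, 0.1862, 0.0303]
orientation: [-2.379, -2.052, -0.0]
contact_force: [-0.8, 0.0, 1.0]
grip_width: 0.0118
```

Emit:
send_rows(deltas=[[0.3,0,0,0,0,0,0],[0.3,0,0,0,0,0,0],[0.3,0,0,0,0,0,0],[0.3,0,0,-0.02,0,0,0],[0.3,0,0,-0.08,0,0,0],[0.3,0,0,-0.2,0,0,0],[0.3,0,0,-0.4,0,0,0],[0.3,0,0,-0.65,0,0,0],[0.3,0,0,-0.9,0,0,0],[0.3,0,0,-0.98,0,0,0],[0.3,0,0,-0.98,0,0,0]])

```text
clock: 34.53
tcp_pos: [0.4652, 0.1869, 0.1807]
orientation: [-2.379, -2.052, -0.01]
contact_force: [0.3, 0.8, 0.4]
grip_width: 0.0256
```

Emit:
send_rows(deltas=[[0.3,0.1,0.3,-0.3,0,0,0],[0.3,0.1,0.5,-0.6,0,0,0],[0.3,0.1,0.5,-0.8,0,0,0],[0.3,0.1,0.5,-0.8,0,0,0],[0.3,0.1,0.5,-0.8,0,0,0],[0.3,0.1,0.5,-0.8,0,0,0]])

```text
clock: 35.03
tcp_pos: [0.5397, 0.1898, 0.2971]
orientation: [-2.379, -2.051, -0.001]
contact_force: [-0.6, 0.2, -1.3]
grip_width: 0.0257
```

```bash
python3 - <<'E'
from h import *
d=shot('wrist','w16'); t=shot('top','t16'); plan()
q=px(d,[(.5895,.1676,.019),(.463,.187,.02)]); print(q); q2=px(t,[(.56,.17,.02)])[0].astype(int)
a=d['pixels'][:,:,::-1]
x,y=q2; b=t['pixels'][max(y-60,0):y+60,x-60:x+60,::-1]
b=cv2.resize(b,(400,400),interpolation=cv2.INTER_CUBIC); cx=int(np.clip(q[:,0].mean(),200,440)); 
cv2.imwrite('pics/fin.png',np.hstack([a[:,cx-200:cx+200],b]))
E
```

```text
now [0.5381 0.1899 0.2954] jaw yaw -0.147 t 35.13 q7 -0.26 w 0.0256
[[360.64459572 170.80928409]
 [259.45531691 170.52479435]]
```

View pics/fin.png

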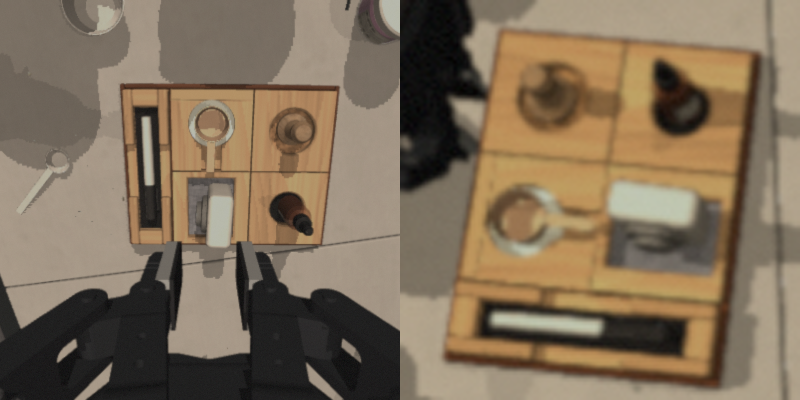

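```bash
python3 - <<'E'
from h import *
np.set_printoptions(precision=4,suppress=True)
d=load('w16');t=load('t16'); q2=px(t,[(.56,.17,.02)])[0].astype(int)
top=lambda x,y:(q2[0]-60+(x+.5-400)*.3-.5,q2[1]-60+(y+.5)*.3-.5)
x=np.array([.147,.989])
for n,p in (('wrist',w(d,[(258,117),(258,107),(260,228)],[.024,.026,.026])),('top',w(t,[top(489,322),top(482,318),top(687,340)],[.024,.026,.026]))):
    c=p[1:,:2].mean(0); print(n,p[:,:2],'pen white end minus bed mid along y',(p[0,:2]-c)@x)
im=d['pixels'].mean(2).astype(int); print(im[100:235:2,259])
E
```

```text
wrist [[0.4749 0.2522]
 [0.4775 0.2636]
 [0.4498 0.1126]] pen white end minus bed mid along y 0.06505986558585106
top [[0.4711 0.255 ]
 [0.474  0.2597]
 [0.4485 0.1074]] pen white end minus bed mid along y 0.0721614748239917
[139 138 127  75  24  27  26  31  83 134 140 143 148 150 152 153 157 159
 162 164 166 169 168 169 170 172 174 174 174 176 176 178 178 178 178 177
 178 178 177 177 179 179 174  65  45  47  46  46  45  45  46  44  46  46
  47  44  44  47  46  49  28  24  28  33 101 113 140 139]
```

```bash
python3 -c "
from h import *
print(r.get_obs()['contact_force'],abs(r.get_obs()['qvel']).max()); print(r.hand_in())"
```

```text
[-0.62033557 -0.21232132 -0.71665965] 0.009351899736791933
the job is handed in; nothing more can be done
None
```

All five things are in the organiser, and I handed the job in at about 35 s of the 134 s allowed. The hand-in gave no verdict. I moved the bottle first, upright, from the stamp's well to its own. The stamp, timer, scoop and pen followed.

**Final pictures:** The last wrist and top views show the bottle upright in the black well and the stamp in the cork well. The timer stands in the rectangular well and the scoop's handle lies along its groove. The pen lies in its bed with about 9–10 px free at each end, so it is centred. The gripper was clear of everything and at rest.

**Disagreements:**
- The hand-read top picture put the pen about 7 mm nearer the far (+y) end than the wrist picture did. The wrist brightness profile shows it centred, and either value is within the 16 mm limit.
- The pen gripped at 11 mm where 14 mm was expected. I gripped it again lower, got the same width, and it held.
- The scoop and stamp showed no contact force before their last 2–3 mm of lowering. I did not measure their heights directly, and judged that they were on the floor from the pictures.

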